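# Open the pressure cap of the cellar tank

## Robot

A 7-joint arm with a two-finger parallel gripper is mounted at the origin on the work surface. World frame = base frame: x ahead of the robot, y to its left, z up, the work surface at z = 0. Lengths are in m, angles in degrees, forces in N, time in s.
With the tool pointing down it reaches from about 0.35 to 0.9 m from the base axis. Payload 19.9 kg.
Tool frame: the origin (TCP) lies on the front face of the gripper's body, between the roots of the fingers; the fingertips stand 73 mm ahead of it and the grasp point (between the pads) lies tcp_to_grasp ahead of it (tcp_to_grasp is the distance from the TCP to the grasp point, in m); z points along the fingers, y is the line along which they close (so a half turn about z gives the same grasp; the last joint's range is limited). The gripper opens to 85 mm and grips with 20 to 120 N. Pads are 22 mm wide; open, the fingers measure 114 mm over their backs; the gripper's body (76 mm by 85 mm) begins 54 mm behind the grasp point. The pads swing forward as they close: fully open they stand 13 mm farther back than shut.
Start: joints at [-79.04, 23.915, -0.59, 92.452, 0.269, 63.638, -3.037], TCP at [0.144, 0.608, 0.304] pointing down, gripper open.
Joint ranges: [-161.28, 161.28], [-22.2, 115.67], [-73.04, 71.86], [3.21, 147.25], [-68.34, 248.33], [10.77, 114.83], [-161.83, 161.83]. Speed limits (degrees/s): [108.29, 108.29, 136.94, 136.94, 172.46, 172.46, 172.46].

## Interface

Orientations are given as a 3x3 rotation matrix whose columns are the frame's x, y, z axes.
In Python, from bench import state, read_camera, job_done, look_for, cut_out, tcp_to_grasp gives the robot as it stands.
- The arm moves only by the tool servo_tool, never from a script. Its argument "motion" is one flat list of numbers, 7 for each row, row after row: the shift along the world's x, y, z as a fraction of full scale, then the turn, a rotation vector about the world's x, y, z as a fraction of full scale, then the closure, from 0 (fully open) to 1 (shut). In form: [x, y, z, wx, wy, wz, jaw, x, y, z, wx, wy, wz, jaw, ...]. A call has 1 to 8 rows; each row shifts and turns the commanded pose from where the row before left it; what a row does not reach is not made up. Full scale, the value 1, is 0.4 m for a shift and 360 degrees for a turn. A row lasts 1/8 s, in which the tool goes at most 62.5 mm and 10.7 degrees, less where a joint would pass 70% of its speed; a pose out of reach is approached as far as the arm can. A call with a number of a shift or a turn outside -1 to 1 is refused whole. A call with a gripper value outside its range is refused whole. The fingers move at their own pace and stop on an object; "force" is the grip in N (left out, the last holds). Time passes only in rows, so rows that do not move let the fingers close. It gives the time, the measured TCP pose, the force, the opening and the grip force at its end, in the units of the state.
- state(): the state, without advancing time (a new reading comes with each control period).
- read_camera(name): name is "side" or "top" or "wrist"; returns a dict with "frame" (400x640x3 uint8, red, green, blue), "mtx" (3x3 intrinsics, pixels), "k1" (the pictures are not rectified: a ray, as slopes to the right and down, at radius r is drawn at 1 + k1 r^2 times it, then the intrinsics apply), "view" (4x4, takes a point from world to camera coordinates). Camera axes: x right, y down, z forward; pixel columns grow to the right and rows downward; lengths in m; the calibration is good to about 2 mm. A picture is of the moment at which its call begins. There is no depth.
- job_done(): hands the job in; it is judged then, once.
Trained networks look in the newest picture that a camera, given by its name, has taken for a name from the list of things; names that differ only in an ending like _2 or _b are one class to them, and where a whole thing is asked for, a point or a joint stands for the part that bears it (a point fixed in the world has none). Each returns a list of dicts, best first, with "confidence" (0 to 1); they miss things now and then, are a little off and sometimes report something else, mostly with a low value. They report only what shows in the picture. A call takes as long as a camera call. They do not tell look-alikes from the thing itself.
- look_for(target, camera): "point" ([x, y, z] in m, in world coordinates, good to about 4 mm: the middle of the surface that is visible of it).
- cut_out(target, camera): "pixels" (400x640 bool, what is visible of it).
The state is a dict: "time_s": time; "joint_pos": joint angles; "qd": joint speeds; "joint_torque": joint torques, N m; "tool_pos": TCP position; "tcp_rot": TCP orientation; "wrist_force": force on the tool from outside, world axes, zero at the start; "moment": the same for the moment, N m; "gripper_width": finger opening in m; "grasp_force": force on a finger pad.
Only numpy, scipy, OpenCV 4.12 (cv2) and the standard library are available. Lean on these libraries where they do the work, as an engineer would, in place of code of your own. Each camera call takes 0.05 s, during which the arm holds its last target. There are 200 camera calls.

## Task

Open the bayonet pressure cap on the steel tank: turn it anticlockwise to its first stop and keep it there, not pressed, for a good second so the pressure can vent, then press it down against the seal, gently, and turn it on past the stop until its ears stand in the gaps of the collar. Lift the cap off and set it down upright in the low green tray, without dropping it, and leave the bottle, jar and brush where they are.

Things in the scene. Friction and masses are not known exactly. Their poses are not given: they have to be found in the camera images.
- tank: Steel pressure tank, fixed to the bench, 184 mm across, shoulder at 150 mm. Origin: centre of its underside, z up; a pressure gauge on its +x side, a valve on -x. On top sits the aluminium filler collar, and in it the cap. More than 40 N on the cap by the tank (seal, stops and jaws together) ruins the seal.
- collar (a point): Axis of the filler collar at the level of its top face; x, y as the tank. Ring 92 mm outside, 33 mm tall; two jaws, 7 mm thick, bore 64 mm, overhang the cap's ears. Cap angle below = cap x seen from collar x, anticlockwise from above positive. It starts at -60 to -77 deg; solid stops at -82 deg (closed) and +4 deg (just past the gaps).
- gap (a point): Middle of one of the two gaps between the jaws, about 22 mm wide, at jaw top level, 39 mm from the collar's axis on its +x; the other is opposite. Ears pass up only through the gaps (cap angle 0). First stop: two teeth under the jaws, beside the gaps, halt the ears at cap angle -46 deg (within 4 deg) while the cap is not pressed.
- bore (a point): Collar axis at the jaws' underside. A soft spring (about 5 N) holds the ears up against the jaws. The cap passes the teeth when pressed 3.5 to 11.5 mm down: the depth differs each time and cannot be seen; go by force. After free travel it meets the rubber seal (15 N/mm) and clears 0.7 mm into it, at about 15 N in all; 18 to 22 N is right.
- cap_grip (a point): Centre of the grey grip bar of the loose black plastic cap (about 140 g). Bar 52 mm long (cap x), 14 wide, 36 tall, on a disc 60 mm across, 10 mm thick. Point on the cap's axis, 18 mm above the disc's top, 28 mm above the flat underside; z up. Closed: about 15 mm above the collar's top face; with the ears in the gaps the spring lifts it some 4 mm more.
- cap_ear (a point): Top of one of the cap's two ears, 36 mm from its axis on cap x, in line with the bar; the other is opposite. Ears 14 mm wide, 6 mm thick at the foot of the disc, reaching 38 mm from the axis.
- tray: Low green plastic tray, open on top, 150 mm (its x) by 200 mm (its y), 35 mm tall, walls and floor 4 to 5 mm; stands on the bench and does not move. Origin: centre of its underside; z up.
- cider: Bystander: loose green glass bottle, 72 mm across, 250 mm tall; origin at the centre of its underside.
- jar: Bystander: loose glass jar with a steel lid, 76 mm across, 90 mm tall; origin at the centre of its underside.
- brush: Bystander: loose brush lying on the bench; origin at its underside.
Mind the look-alikes: they are no part of the job. What is shaped like the part that bears cap_grip but blue, orange or turquoise is not meant.

How it is judged (in metres and radians):
On the way, in this order (a step that is already met when the one before it is completed fails the run):
1. the cap has been turned to its first stop and stays there unpressed for a second (angle between the x axis of cap_grip and the x axis of collar, either way round between 0.66 and 0.92 rad and z of cap_grip in the frame of collar between 0.0125 and 0.018 m and horizontal distance between cap_grip and collar below 0.006 m), for 0.8 s.
2. the cap has been turned past the stop, its ears in the gaps, still in the collar (angle between the x axis of cap_grip and the x axis of collar, either way round below 0.25 rad and z of cap_grip in the frame of collar below 0.025 m and horizontal distance between cap_grip and collar below 0.006 m), for 0.1 s.
At the end, for the whole second after the job is handed in: the cap lies at rest inside the tray, flat on its floor (bar centre less than 38 mm above the bench) and upright within 0.15 rad (x of cap_grip in the frame of tray between -0.06 and 0.06 m and y of cap_grip in the frame of tray between -0.08 and 0.08 m and z of cap_grip in the frame of tray below 0.038 m and angle between cap_grip's own z axis and vertical below 0.15 rad and linear speed of cap below 0.02 m/s); the robot touches nothing.
It fails at once if the tank bears on the cap (seal, stops, jaws) with more than 40 N (contact force between cap and tank above 40 N).
It fails at once if the cap is dropped: moving faster than 0.6 m/s with no finger on it (linear speed of cap above 0.6 m/s and contact force between the fingers and cap below 0.1 N).
It fails at once if the bottle, jar or brush is shifted by more than 30 mm (distance of any of cider, jar, brush from where it was at the start of the episode above 0.03 m).
It fails at once if the bottle is tipped over (angle between cider's own z axis and vertical above 0.4 rad).
It also fails if it takes over 72 s, if anything falls off the work surface, if the arm or the gripper's body presses on something with over 40 N, if the wrist force passes 120 N, or if a joint passes its speed limit or range.

## Working session

There is one attempt and no reset: what is moved stays moved. The work goes in short steps, Python scripts to look and compute and a tool call to move; the robot and the scene stay as the last step left them, time stands still between calls to the robot, and variables do not carry over. Pictures are saved under pics/ and viewed, at most 10 in all, crops included, and the job is handed in when it is done.

Besides the shell and the picture viewer there is one more tool, called after ">>>" in YAML: its name, and indented under it one key for each argument. servo_tool: Moves the arm, as the interface text tells. Its arguments: {"type":"object","properties":{"motion":{"type":"array"},"force":{"type":"number"}},"required":["motion"]}

```bash
mkdir -p pics
cat > h.py <<'E'
import numpy as np, cv2
from bench import *
def save(c,n):
    r=read_camera(c); cv2.imwrite(f'pics/{n}.png',r['frame'][...,::-1]); return r
def proj(r,p):
    q=r['view']@np.r_[p,1]; s=q[:2]/q[2]; s=s*(1+r['k1']*(s@s)); return (r['mtx']@np.r_[s,1])[:2]
def ray(r,uv,z):
    K=r['mtx']; d=np.array([(uv[0]-K[0,2])/K[0,0],(uv[1]-K[1,2])/K[1,1]]); s=d.copy()
    for _ in range(20): s=d/(1+r['k1']*(s@s))
    V=np.array(r['view']); R=V[:3,:3]; o=-R.T@V[:3,3]; w=R.T@np.r_[s,1]; return o+w*(z-o[2])/w[2]
E
python3 - <<'E'
from h import *
np.set_printoptions(precision=3,suppress=True)
a=save('top','t0');b=save('side','s0')
cv2.imwrite('pics/a.png',np.vstack([cv2.resize(x['frame'],(480,300))[...,::-1] for x in (a,b)]))
for c,r in (('top',a),('side',b)):
  for t in ['tank','collar','cap_grip','tray','cider','jar','brush']:
    for d in look_for(t,c)[:4]: print(c,t,np.array(d['point']),round(d['confidence'],2),proj(r,d['point']))
s=state();print(s['tool_pos'],s['tcp_rot'],s['time_s'],tcp_to_grasp,s['wrist_force'])
E
```

```text
top tank [0.488 0.137 0.141] 0.8 [274.14  221.387]
top collar [0.485 0.136 0.148] 0.69 [274.35  222.608]
top collar [0.486 0.145 0.18 ] 0.25 [269.053 221.843]
top cap_grip [0.485 0.146 0.184] 0.94 [268.558 222.114]
top cap_grip [0.362 0.338 0.013] 0.89 [215.267 263.007]
top cap_grip [0.705 0.27  0.011] 0.84 [239.007 153.808]
top cap_grip [0.602 0.343 0.016] 0.55 [214.946 186.062]
top tray [ 0.541 -0.171  0.009] 0.73 [379.078 205.791]
top cider [0.729 0.019 0.162] 0.73 [317.051 133.944]
top cider [0.487 0.138 0.144] 0.27 [273.683 221.8  ]
top jar [0.459 0.435 0.09 ] 0.57 [175.821 231.361]
top brush [ 0.513 -0.453  0.017] 0.71 [469.708 214.451]
side tank [0.466 0.093 0.129] 0.85 [289.429 181.62 ]
side tank [ 0.542 -0.164  0.006] 0.56 [333.147 250.667]
side collar [0.469 0.092 0.128] 0.62 [290.407 181.799]
side cap_grip [0.483 0.138 0.195] 0.69 [289.761 158.848]
side cap_grip [0.706 0.258 0.009] 0.69 [333.991 164.376]
side cap_grip [0.357 0.329 0.009] 0.47 [248.635 171.626]
side cider [ 0.731 -0.003  0.127] 0.84 [367.428 182.885]
side jar [0.453 0.428 0.06 ] 0.92 [264.406 143.041]
side brush [ 0.506 -0.461  0.02 ] 0.96 [357.749 326.191]
side brush [ 0.541 -0.166  0.003] 0.54 [333.118 251.664]
[0.144 0.608 0.304] [[-0.973  0.231  0.   ]
 [ 0.231  0.973 -0.   ]
 [-0.    -0.    -1.   ]] 0.8 0.0539 [-0.169  0.205  0.263]
```

View pics/a.png

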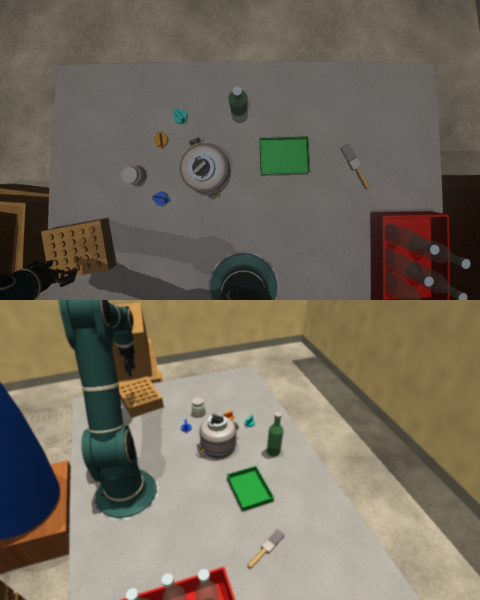

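The candidates in the top picture are the black cap in the tank at (269,222), blue at (215,263), orange at (215,186) and turquoise at (239,154). Only the one in the tank collar, with the grey bar, fits the description. I'll confirm it in a crop while moving above it.

Run:
```python
import cv2
i=cv2.imread('pics/t0.png')
cv2.imwrite('pics/b.png',cv2.resize(i[175:275,200:330],None,fx=6,fy=6,interpolation=cv2.INTER_CUBIC))
```

```text
(no output)
```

View pics/b.png

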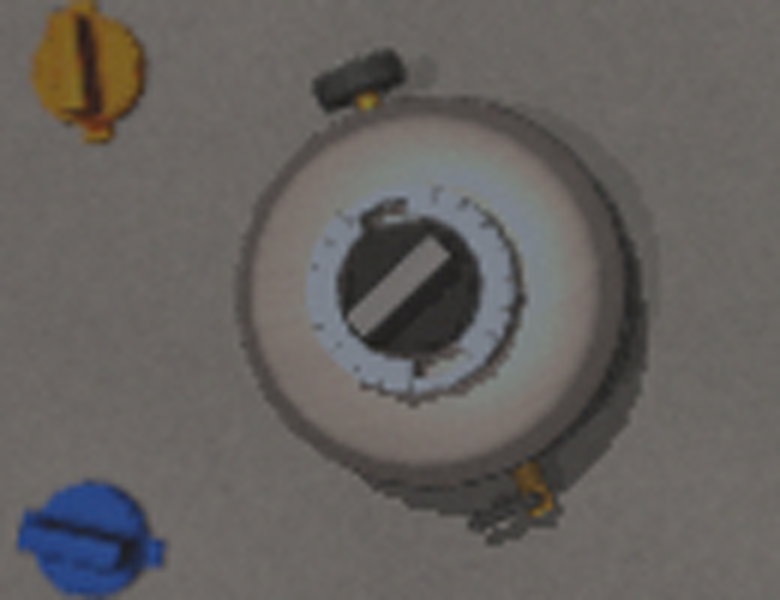

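>>> servo_tool:
  motion: [0.08, -0.11, 0.05, 0, 0, 0, 0, 0.085, -0.116, 0.05, 0, 0, 0, 0, 0.085, -0.116, 0.05, 0, 0, 0, 0, 0.085, -0.116, 0.05, 0, 0, 0, 0, 0.085, -0.116, 0.04, 0, 0, 0, 0, 0.085, -0.116, 0.04, 0, 0, 0, 0, 0.085, -0.116, 0.02, 0, 0, 0, 0, 0.085, -0.116, 0, 0, 0, 0, 0]

```text
time_s: 1.8
tool_pos: [0.4151, 0.2377, 0.4248]
tcp_rot: [[-0.973, 0.231, 0.001], [0.231, 0.973, 0.001], [-0.001, 0.001, -1.0]]
wrist_force: [1.4, 0.2, -0.1]
gripper_width: 0.0855
grasp_force: 0.0
```

>>> servo_tool:
  motion: [0.085, -0.116, 0, 0, 0, 0, 0, 0.05, -0.09, 0, 0, 0, 0, 0, 0, 0, 0, 0, 0, 0, 0, 0, 0, 0, 0, 0, 0, 0]

```text
time_s: 2.3
tool_pos: [0.468, 0.1574, 0.4239]
tcp_rot: [[-0.973, 0.23, -0.0], [0.23, 0.973, 0.0], [0.0, 0.0, -1.0]]
wrist_force: [-0.4, 0.8, -0.6]
gripper_width: 0.0849
grasp_force: 0.0
```

Run:
```python
from h import *
np.set_printoptions(precision=3,suppress=True)
r=save('wrist','w0')
for t in ['tank','collar','cap_grip','cap_ear','gap','bore']:
    for d in look_for(t,'wrist')[:2]: print(t,np.array(d['point']),round(d['confidence'],2),proj(r,d['point']))
m=cut_out('cap_grip','wrist')
if m: print(m[0]['confidence'],m[0]['pixels'].sum())
print(r['view'])
```

```text
tank [0.459 0.157 0.145] 0.74 [316.463 165.255]
collar [0.459 0.159 0.147] 0.82 [318.398 165.308]
cap_grip [0.362 0.336 0.013] 0.68 [424.108  53.796]
cap_grip [0.685 0.256 0.015] 0.65 [403.592 263.828]
cap_ear [0.481 0.147 0.18 ] 0.79 [312.802 194.159]
cap_ear [0.362 0.337 0.013] 0.73 [424.614  53.671]
gap [0.462 0.158 0.15 ] 0.75 [318.423 168.575]
bore [0.458 0.159 0.144] 0.92 [318.262 163.879]
bore [0.456 0.437 0.087] 0.31 [530.637 105.632]
0.93 375
[[ 0.229  0.973 -0.001 -0.259]
 [ 0.929 -0.219  0.298 -0.474]
 [ 0.29  -0.069 -0.954  0.37 ]
 [ 0.     0.     0.     1.   ]]
```

View pics/w0.png

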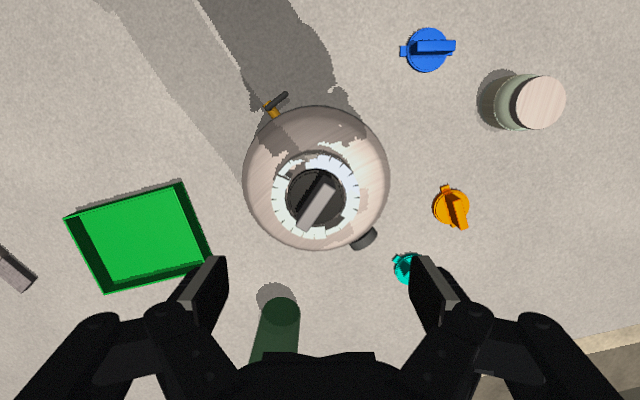

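Run:
```python
import cv2
i=cv2.imread('pics/w0.png')
c=cv2.resize(i[90:260,230:400],None,fx=3.5,fy=3.5,interpolation=cv2.INTER_CUBIC)
cv2.imwrite('pics/c.png',c)
```

```text
(no output)
```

View pics/c.png

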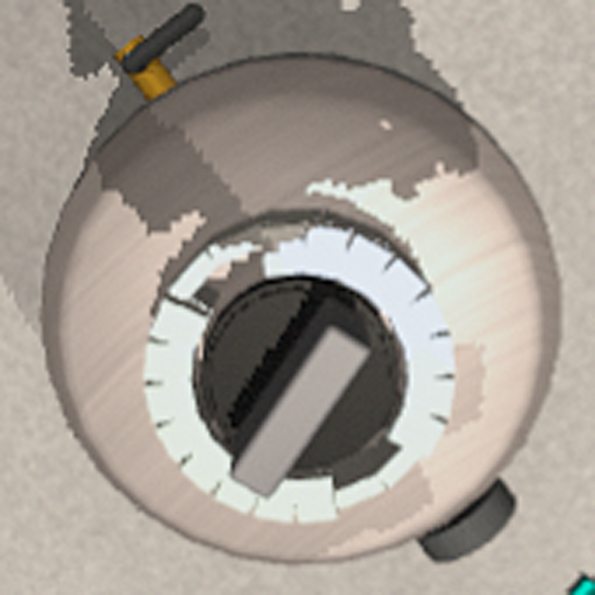

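Run:
```python
from h import *
np.set_printoptions(precision=4,suppress=True)
w=read_camera('wrist'); t=read_camera('top')
f=lambda p:(230+p[0]/3.5-.36,90+p[1]/3.5-.36)
C=[(338,325),(370,350),(265,498),(233,472)]
tb=(200+400/6-.4,175+285/6-.4)
for z in (.196,.206,.211,.216,.221,.231):
    P=np.array([ray(w,f(p),z) for p in C]); L=P[0]+P[1]-P[2]-P[3]
    print(z,P.mean(0),'top',ray(t,tb,z),'len',np.linalg.norm(L)/2,'wid',np.linalg.norm(P[0]-P[1]),'yaw',np.degrees(np.arctan2(L[1],L[0])))
for z in (.173,.183,.193):
    c=ray(w,f((301,370)),z); g=ray(w,f((364,465)),z);g2=ray(w,f((240,275)),z)
    print(z,c,'dia',np.linalg.norm(ray(w,f((145,370)),z)-ray(w,f((457,370)),z)),'gap yaw',np.degrees(np.arctan2(*(g-c)[1::-1])),np.degrees(np.arctan2(*(g-g2)[1::-1])))
c=ray(w,f((301,370)),.183)
for p in [(465,518)]:
    g=ray(w,f(p),.11);print('gauge',g,np.degrees(np.arctan2(*(g-c)[1::-1])))
g=ray(w,f((150,78)),.11);print('valve',g,np.degrees(np.arctan2(*(c-g)[1::-1])))
d=[x for x in look_for('tray','wrist')][:1];print(d)
```

```text
0.196 [0.4911 0.148  0.196 ] top [0.4851 0.1502 0.196 ] len 0.05407783442196389 wid 0.011641507478052197 yaw 132.6655526956537
0.206 [0.4878 0.1488 0.206 ] top [0.4849 0.1486 0.206 ] len 0.05226317095632278 wid 0.011250859100001951 yaw 132.66555269565373
0.211 [0.4861 0.1493 0.211 ] top [0.4848 0.1478 0.211 ] len 0.05135583922350218 wid 0.011055534910976793 yaw 132.6655526956537
0.216 [0.4845 0.1497 0.216 ] top [0.4847 0.147  0.216 ] len 0.05044850749068166 wid 0.01086021072195168 yaw 132.6655526956538
0.221 [0.4828 0.1502 0.221 ] top [0.4846 0.1462 0.221 ] len 0.04954117575786104 wid 0.010664886532926592 yaw 132.66555269565373
0.231 [0.4796 0.151  0.231 ] top [0.4844 0.1446 0.231 ] len 0.047726512292219865 wid 0.010274238154876363 yaw 132.6655526956537
0.173 [0.4852 0.1493 0.173 ] dia 0.09553769719038424 gap yaw 19.101735476429344 18.69792673184901
0.183 [0.4823 0.1501 0.183 ] dia 0.09256148904225206 gap yaw 19.101735476429393 18.697926731849012
0.193 [0.4794 0.1509 0.193 ] dia 0.08958528089411988 gap yaw 19.101735476429354 18.69792673184899
gauge [0.575  0.1918 0.11  ] 24.23417796512145
valve [0.391  0.1185 0.11  ] 19.080422908325684
[{'point': [0.5386, -0.1728, -0.0012], 'confidence': 0.91}]
```

Wrist picture: the grey bar's top is centred at about (317,207). The collar ring centre is at about (316,195), the gauge at (363,238) and the valve at (273,112). From these, the axis is at about (0.4845, 0.149), the bar yaw is -47°, the collar yaw is about +21°, and the cap angle is about -68°.

>>> servo_tool:
  motion: [0.01, -0.005, -0.05, 0, 0, -0.0236, 0.3, 0.011, -0.006, -0.06, 0, 0, -0.0236, 0.5, 0.01, -0.005, -0.06, 0, 0, -0.0236, 0.55, 0.01, -0.005, -0.04, 0, 0, -0.0236, 0.55, 0, 0, 0, 0, 0, 0, 0.55, 0, 0, 0, 0, 0, 0, 0.55]
  force: 20

```text
time_s: 3.6
tool_pos: [0.4847, 0.1487, 0.3405]
tcp_rot: [[-0.681, 0.733, 0.001], [0.733, 0.681, 0.0], [-0.0, 0.001, -1.0]]
wrist_force: [-0.2, 0.0, 1.0]
gripper_width: 0.0383
grasp_force: 0.0
```

Run:
```python
from h import *
np.set_printoptions(precision=4,suppress=True)
w=save('wrist','w1'); s=state()
print(s['tool_pos'],s['tcp_rot'][1],s['joint_pos'],s['gripper_width'],s['wrist_force'])
```

```text
[0.4847 0.1487 0.3406] [0.7331 0.6801 0.0004] [-42.9969  10.12    25.4154 107.2568  -4.8382  63.6117  27.0766] 0.03838482597337347 [0.6096 0.1201 0.2239]
```

View pics/w1.png

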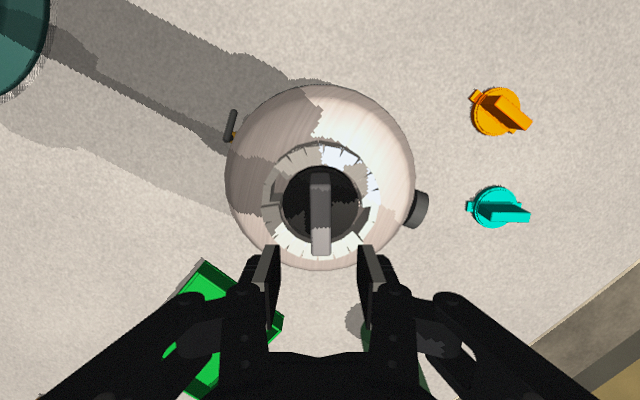

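Wrist picture: the bar stands vertical at x≈320 (rows 172–256), centred between the fingers (267 and 371). I'm descending.

>>> servo_tool:
  motion: [0, 0, -0.05, 0, 0, 0, 0.6, 0, 0, -0.06, 0, 0, 0, 0.6, 0, 0, -0.06, 0, 0, 0, 0.62, 0, 0, -0.035, 0, 0, 0, 0.62, 0, 0, 0, 0, 0, 0, 0.62]
  force: 20

```text
time_s: 4.28
tool_pos: [0.4845, 0.1485, 0.2578]
tcp_rot: [[-0.679, 0.735, -0.001], [0.735, 0.679, -0.0], [0.0, -0.001, -1.0]]
wrist_force: [-0.9, -0.0, 0.3]
gripper_width: 0.0326
grasp_force: 0.0
```

>>> servo_tool:
  motion: [0, 0, 0, 0, 0, 0, 0.75, 0, 0, 0, 0, 0, 0, 0.8, 0, 0, 0, 0, 0, 0, 0.85, 0, 0, 0, 0, 0, 0, 0.9]
  force: 20

```text
time_s: 4.78
tool_pos: [0.4849, 0.1487, 0.2583]
tcp_rot: [[-0.678, 0.735, 0.001], [0.735, 0.678, 0.0], [-0.0, 0.001, -1.0]]
wrist_force: [1.7, 2.2, 3.1]
gripper_width: 0.0138
grasp_force: 21.1
```

>>> servo_tool:
  motion: [0, 0, 0, 0, 0, 0, 1, 0, 0, 0, 0, 0, 0, 1, 0, 0, 0, 0, 0, 0.004, 1, 0, 0, 0, 0, 0, 0.01, 1, 0, 0, 0, 0, 0, 0.01, 1, 0, 0, 0, 0, 0, 0.01, 1, 0, 0, 0, 0, 0, 0.006, 1, 0, 0, 0, 0, 0, 0, 1]
  force: 60

```text
time_s: 5.78
tool_pos: [0.4845, 0.1484, 0.2578]
tcp_rot: [[-0.839, 0.544, -0.0], [0.544, 0.839, -0.0], [0.0, -0.0, -1.0]]
wrist_force: [-0.3, -0.3, 3.6]
gripper_width: 0.0131
grasp_force: 63.2
```

```bash
cat > st.py <<'E'
from h import *
np.set_printoptions(precision=3,suppress=True)
s=state(); R=np.array(s['tcp_rot']); print(s['time_s'],np.array(s['tool_pos']),'baryaw',round(np.degrees(np.arctan2(R[1,1],R[0,1]))-90,2),'F',np.array(s['wrist_force']),'M',np.array(s['moment']),s['gripper_width'],s['grasp_force'])
E
python3 st.py
```

```text
5.775 [0.484 0.148 0.258] baryaw -32.92 F [-0.345 -0.288  3.62 ] M [-0.049  0.122  0.028] 0.013079118990525744 63.16194176673889
```

>>> servo_tool:
  motion: [0, 0, 0, 0, 0, 0.004, 1, 0, 0, 0, 0, 0, 0.004, 1, 0, 0, 0, 0, 0, 0, 1]

```text
time_s: 6.15
tool_pos: [0.4846, 0.1485, 0.2579]
tcp_rot: [[-0.866, 0.5, -0.0], [0.5, 0.866, -0.0], [0.0, -0.0, -1.0]]
wrist_force: [-0.7, 0.2, 2.7]
gripper_width: 0.0131
grasp_force: 63.2
```

```bash
python3 st.py
```

```text
6.15 [0.485 0.148 0.258] baryaw -30.02 F [-0.677  0.209  2.68 ] M [-0.111  0.053  0.02 ] 0.013103465400953116 63.17250609397888
```

>>> servo_tool:
  motion: [0, 0, 0, 0, 0, 0.003, 1, 0, 0, 0, 0, 0, 0, 1]

```text
time_s: 6.4
tool_pos: [0.4846, 0.1485, 0.2579]
tcp_rot: [[-0.875, 0.484, 0.0], [0.484, 0.875, -0.0], [-0.0, -0.0, -1.0]]
wrist_force: [0.3, -0.5, 3.9]
gripper_width: 0.0132
grasp_force: 63.2
```

```bash
python3 st.py
```

```text
6.4 [0.485 0.149 0.258] baryaw -28.94 F [ 0.304 -0.504  3.9  ] M [-0.108  0.03   0.067] 0.013187052053197762 63.168944120407104
```

>>> servo_tool:
  motion: [0, 0, 0, 0, 0, 0.003, 1, 0, 0, 0, 0, 0, 0, 1]

```text
time_s: 6.65
tool_pos: [0.4846, 0.1486, 0.2579]
tcp_rot: [[-0.884, 0.467, 0.0], [0.467, 0.884, -0.0], [-0.0, 0.0, -1.0]]
wrist_force: [0.2, 0.4, 3.2]
gripper_width: 0.0132
grasp_force: 63.2
```

```bash
python3 st.py
```

```text
6.65 [0.485 0.149 0.258] baryaw -27.85 F [0.182 0.351 3.18 ] M [-0.079 -0.007 -0.008] 0.013163529562103888 63.17221283912659
```

>>> servo_tool:
  motion: [0, 0, 0, 0, 0, 0.003, 1, 0, 0, 0, 0, 0, 0, 1]

```text
time_s: 6.9
tool_pos: [0.4846, 0.1486, 0.2578]
tcp_rot: [[-0.893, 0.45, 0.0], [0.45, 0.893, -0.0], [-0.0, -0.0, -1.0]]
wrist_force: [-0.8, -0.2, 3.3]
gripper_width: 0.0129
grasp_force: 63.2
```

```bash
python3 st.py
```

```text
6.9 [0.485 0.149 0.258] baryaw -26.77 F [-0.826 -0.17   3.29 ] M [-0.037  0.022  0.009] 0.012942818699578003 63.173643350601196
```

>>> servo_tool:
  motion: [0, 0, 0, 0, 0, 0.003, 1, 0, 0, 0, 0, 0, 0, 1]

```text
time_s: 7.15
tool_pos: [0.4846, 0.1487, 0.2579]
tcp_rot: [[-0.901, 0.434, 0.0], [0.434, 0.901, 0.0], [-0.0, 0.0, -1.0]]
wrist_force: [-0.2, 2.2, 3.4]
gripper_width: 0.0132
grasp_force: 63.1
```

```bash
python3 st.py
```

```text
7.15 [0.485 0.149 0.258] baryaw -25.69 F [-0.19   2.19   3.403] M [ 0.377 -0.093 -0.053] 0.013243728338391225 63.14188241958618
```

>>> servo_tool:
  motion: [0, 0, 0, 0, 0, 0.003, 1, 0, 0, 0, 0, 0, 0, 1]

```text
time_s: 7.4
tool_pos: [0.4846, 0.1489, 0.2579]
tcp_rot: [[-0.909, 0.416, 0.0], [0.416, 0.909, 0.0], [-0.0, 0.0, -1.0]]
wrist_force: [0.6, 4.8, 3.7]
gripper_width: 0.0132
grasp_force: 63.1
```

```bash
python3 st.py
```

```text
7.4 [0.485 0.149 0.258] baryaw -24.6 F [0.569 4.766 3.722] M [ 1.03  -0.257 -0.179] 0.013168750975509118 63.06894063949585
```

The stop shows clearly: lateral force and moment rise at yaw ≈ -25°. I'll back off a trace, raise slightly to make sure the cap isn't pressed, and hold.

>>> servo_tool:
  motion: [0, 0, 0.001, 0, 0, -0.001, 1, 0, 0, 0, 0, 0, 0, 1]

```text
time_s: 7.65
tool_pos: [0.4846, 0.1488, 0.2583]
tcp_rot: [[-0.906, 0.423, 0.0], [0.423, 0.906, 0.0], [-0.0, 0.0, -1.0]]
wrist_force: [1.1, 4.7, 1.7]
gripper_width: 0.0127
grasp_force: 62.9
```

```bash
python3 st.py
```

```text
7.65 [0.485 0.149 0.258] baryaw -25.01 F [1.065 4.66  1.656] M [ 1.061 -0.271 -0.063] 0.012748290968109172 62.86739945411682
```

>>> servo_tool:
  motion: [0, 0, 0.001, 0, 0, 0, 1, 0, 0, 0, 0, 0, 0, 1]

```text
time_s: 7.9
tool_pos: [0.4846, 0.1488, 0.2587]
tcp_rot: [[-0.906, 0.423, 0.0], [0.423, 0.906, 0.0], [-0.0, 0.0, -1.0]]
wrist_force: [1.4, 4.7, 2.9]
gripper_width: 0.013
grasp_force: 62.8
```

```bash
python3 st.py
```

```text
7.9 [0.485 0.149 0.259] baryaw -25.01 F [1.442 4.727 2.898] M [ 1.196 -0.393 -0.18 ] 0.013049347387778708 62.80859112739563
```

>>> servo_tool:
  motion: [0, 0, 0.0015, 0, 0, 0, 1, 0, 0, 0, 0, 0, 0, 1]

```text
time_s: 8.15
tool_pos: [0.4846, 0.1488, 0.2589]
tcp_rot: [[-0.906, 0.423, 0.0], [0.423, 0.906, -0.0], [-0.0, 0.0, -1.0]]
wrist_force: [4.9, 5.6, -8.5]
gripper_width: 0.0133
grasp_force: 61.5
```

```bash
python3 st.py
```

```text
8.15 [0.485 0.149 0.259] baryaw -25.01 F [ 4.868  5.6   -8.454] M [ 1.43  -1.174 -0.071] 0.01329753178263484 61.543811559677124
```

>>> servo_tool:
  motion: [0, 0, 0.0015, 0, 0, 0, 1, 0, 0, 0, 0, 0, 0, 1]

```text
time_s: 8.4
tool_pos: [0.4845, 0.1488, 0.2589]
tcp_rot: [[-0.906, 0.423, -0.0], [0.423, 0.906, -0.0], [-0.0, -0.0, -1.0]]
wrist_force: [9.4, 7.5, -18.1]
gripper_width: 0.0131
grasp_force: 60.2
```

```bash
python3 st.py
```

```text
8.4 [0.485 0.149 0.259] baryaw -25.0 F [  9.364   7.477 -18.098] M [ 1.654 -2.167 -0.081] 0.013061627570991453 60.17029523849487
```

>>> servo_tool:
  motion: [0, 0, -0.0025, 0, 0, 0, 1, 0, 0, 0, 0, 0, 0, 1]

```text
time_s: 8.65
tool_pos: [0.4846, 0.1488, 0.2588]
tcp_rot: [[-0.906, 0.423, 0.0], [0.423, 0.906, 0.0], [-0.0, 0.0, -1.0]]
wrist_force: [1.3, 5.4, -1.5]
gripper_width: 0.0129
grasp_force: 63.0
```

```bash
python3 st.py
```

```text
8.65 [0.485 0.149 0.259] baryaw -25.01 F [ 1.296  5.414 -1.522] M [ 1.287 -0.587 -0.142] 0.012859102803836472 63.01565766334534
```

>>> servo_tool:
  motion: [0, 0, 0, 0, 0, 0, 1, 0, 0, 0, 0, 0, 0, 1, 0, 0, 0, 0, 0, 0, 1, 0, 0, 0, 0, 0, 0, 1, 0, 0, 0, 0, 0, 0, 1, 0, 0, 0, 0, 0, 0, 1, 0, 0, 0, 0, 0, 0, 1, 0, 0, 0, 0, 0, 0, 1]

```text
time_s: 9.65
tool_pos: [0.4846, 0.1488, 0.2588]
tcp_rot: [[-0.906, 0.423, 0.0], [0.423, 0.906, 0.0], [-0.0, 0.0, -1.0]]
wrist_force: [2.9, 6.0, 0.1]
gripper_width: 0.0134
grasp_force: 63.0
```

```bash
python3 st.py
```

```text
9.65 [0.485 0.149 0.259] baryaw -25.01 F [2.9   6.023 0.087] M [ 1.217 -0.553 -0.122] 0.013427581485674748 63.013107776641846
```

>>> servo_tool:
  motion: [0, 0, 0, 0, 0, 0, 1, 0, 0, 0, 0, 0, 0, 1, 0, 0, 0, 0, 0, 0, 1, 0, 0, 0, 0, 0, -0.003, 1, 0, -0.0007, -0.0025, 0, 0, -0.003, 1, 0, 0, -0.0025, 0, 0, 0, 1, 0, 0, 0, 0, 0, 0, 1]

```text
time_s: 10.52
tool_pos: [0.4846, 0.1481, 0.2568]
tcp_rot: [[-0.89, 0.456, 0.0], [0.456, 0.89, -0.0], [-0.0, -0.0, -1.0]]
wrist_force: [1.2, 2.1, 2.7]
gripper_width: 0.0132
grasp_force: 63.3
```

```bash
python3 st.py
```

```text
10.525 [0.485 0.148 0.257] baryaw -27.16 F [1.193 2.059 2.717] M [ 0.473 -0.291 -0.067] 0.013165901320438827 63.32619309425354
```

>>> servo_tool:
  motion: [0, 0, -0.002, 0, 0, 0, 1, 0, 0, 0, 0, 0, 0, 1]

```text
time_s: 10.78
tool_pos: [0.4846, 0.1482, 0.256]
tcp_rot: [[-0.89, 0.456, 0.0], [0.456, 0.89, -0.0], [-0.0, -0.0, -1.0]]
wrist_force: [1.8, 2.2, 3.2]
gripper_width: 0.0131
grasp_force: 63.5
```

```bash
python3 st.py
```

```text
10.775 [0.485 0.148 0.256] baryaw -27.16 F [1.834 2.165 3.217] M [ 0.406 -0.193 -0.03 ] 0.01311179946041071 63.541849851608276
```

>>> servo_tool:
  motion: [0, 0, -0.002, 0, 0, 0, 1, 0, 0, 0, 0, 0, 0, 1]

```text
time_s: 11.02
tool_pos: [0.4846, 0.1482, 0.2552]
tcp_rot: [[-0.89, 0.457, -0.0], [0.457, 0.89, -0.0], [-0.0, -0.0, -1.0]]
wrist_force: [2.4, 1.5, 3.2]
gripper_width: 0.0133
grasp_force: 63.6
```

```bash
python3 st.py
```

```text
11.025 [0.485 0.148 0.255] baryaw -27.16 F [2.416 1.498 3.175] M [ 0.354 -0.259  0.006] 0.013251653584729366 63.55081558227539
```

>>> servo_tool:
  motion: [0, 0, -0.003, 0, 0, 0, 1, 0, 0, 0, 0, 0, 0, 1]

```text
time_s: 11.28
tool_pos: [0.4846, 0.1482, 0.254]
tcp_rot: [[-0.89, 0.457, -0.0], [0.457, 0.89, -0.0], [-0.0, -0.0, -1.0]]
wrist_force: [1.9, 0.9, 2.8]
gripper_width: 0.0132
grasp_force: 63.4
```

>>> servo_tool:
  motion: [0, 0, -0.0025, 0, 0, 0, 1, 0, 0, 0, 0, 0, 0, 1]

```text
time_s: 11.52
tool_pos: [0.4846, 0.1482, 0.253]
tcp_rot: [[-0.89, 0.457, -0.0], [0.457, 0.89, -0.0], [-0.0, -0.0, -1.0]]
wrist_force: [0.9, -0.1, 3.4]
gripper_width: 0.0133
grasp_force: 63.5
```

>>> servo_tool:
  motion: [0, 0, -0.0025, 0, 0, 0, 1, 0, 0, 0, 0, 0, 0, 1]

```text
time_s: 11.78
tool_pos: [0.4846, 0.1482, 0.252]
tcp_rot: [[-0.89, 0.457, -0.0], [0.457, 0.89, -0.0], [-0.0, -0.0, -1.0]]
wrist_force: [-0.4, 0.4, 3.6]
gripper_width: 0.0129
grasp_force: 63.6
```

>>> servo_tool:
  motion: [0, 0, -0.002, 0, 0, 0, 1, 0, 0, 0, 0, 0, 0, 1]

```text
time_s: 12.02
tool_pos: [0.4846, 0.1482, 0.2514]
tcp_rot: [[-0.89, 0.457, -0.0], [0.457, 0.89, -0.0], [0.0, -0.0, -1.0]]
wrist_force: [-0.9, -0.3, 8.3]
gripper_width: 0.0132
grasp_force: 64.3
```

>>> servo_tool:
  motion: [0, 0, -0.002, 0, 0, 0, 1, 0, 0, 0, 0, 0, 0, 1]

```text
time_s: 12.28
tool_pos: [0.4847, 0.1482, 0.251]
tcp_rot: [[-0.89, 0.457, 0.0], [0.457, 0.89, 0.0], [-0.0, 0.0, -1.0]]
wrist_force: [-3.4, -1.5, 16.1]
gripper_width: 0.0131
grasp_force: 65.2
```

```bash
python3 st.py
```

```text
12.275 [0.485 0.148 0.251] baryaw -27.16 F [-3.417 -1.549 16.105] M [-0.269  0.743 -0.033] 0.01311941763358324 65.16251564025879
```

>>> servo_tool:
  motion: [0, 0, -0.0005, 0, 0, 0.004, 1, 0, 0, 0, 0, 0, 0.004, 1, 0, 0, 0, 0, 0, 0.004, 1, 0, 0, 0, 0, 0, 0, 1]

```text
time_s: 12.78
tool_pos: [0.485, 0.1483, 0.251]
tcp_rot: [[-0.922, 0.388, 0.001], [0.388, 0.922, 0.0], [-0.001, 0.001, -1.0]]
wrist_force: [-1.8, -0.8, 15.3]
gripper_width: 0.0135
grasp_force: 65.2
```

```bash
python3 st.py
```

```text
12.775 [0.485 0.148 0.251] baryaw -22.83 F [-1.843 -0.788 15.271] M [-0.192  0.318  0.049] 0.013465079019440348 65.16446113586426
```

>>> servo_tool:
  motion: [0, 0, 0, 0, 0, 0.004, 1, 0, 0, 0, 0, 0, 0, 1]

```text
time_s: 13.02
tool_pos: [0.485, 0.1483, 0.2509]
tcp_rot: [[-0.931, 0.365, 0.001], [0.365, 0.931, 0.0], [-0.001, 0.001, -1.0]]
wrist_force: [-0.8, 0.4, 15.1]
gripper_width: 0.0132
grasp_force: 65.1
```

```bash
python3 st.py
```

```text
13.025 [0.485 0.148 0.251] baryaw -21.39 F [-0.83   0.434 15.122] M [-0.197  0.244  0.125] 0.013200055929453976 65.13081550598145
```

>>> servo_tool:
  motion: [0, 0, -0.0008, 0, 0, 0.003, 1, 0, 0, 0, 0, 0, 0.005, 1, 0, 0, 0, 0, 0, 0.005, 1, 0, 0, 0, 0, 0, 0, 1]

```text
time_s: 13.52
tool_pos: [0.4851, 0.1484, 0.2508]
tcp_rot: [[-0.958, 0.287, 0.002], [0.287, 0.958, 0.001], [-0.001, 0.001, -1.0]]
wrist_force: [-0.9, 0.1, 18.5]
gripper_width: 0.0133
grasp_force: 65.4
```

```bash
python3 st.py
```

```text
13.525 [0.485 0.148 0.251] baryaw -16.7 F [-0.903  0.086 18.524] M [-0.08   0.255  0.098] 0.013273132296416475 65.43037533760071
```

>>> servo_tool:
  motion: [0, 0, 0, 0, 0, 0.006, 1, 0, 0, 0, 0, 0, 0.006, 1, 0, 0, 0, 0, 0, 0.006, 1, 0, 0, 0, 0, 0, 0, 1]

```text
time_s: 14.02
tool_pos: [0.4852, 0.1484, 0.2508]
tcp_rot: [[-0.984, 0.177, 0.002], [0.177, 0.984, 0.001], [-0.002, 0.001, -1.0]]
wrist_force: [-0.3, 0.6, 15.9]
gripper_width: 0.0127
grasp_force: 65.4
```

```bash
python3 st.py
```

```text
14.025 [0.485 0.148 0.251] baryaw -10.21 F [-0.335  0.566 15.889] M [-0.086  0.17   0.049] 0.01269138304378936 65.38333654403687
```

>>> servo_tool:
  motion: [0, 0, -0.0003, 0, 0, 0.01, 1, 0, 0, 0, 0, 0, 0.012, 1, 0, 0, 0, 0, 0, 0.012, 1, 0, 0, 0, 0, 0, 0.012, 1, 0, 0, 0, 0, 0, 0.012, 1, 0, 0, 0, 0, 0, 0.006, 1, 0, 0, 0, 0, 0, 0, 1]

```text
time_s: 14.9
tool_pos: [0.4853, 0.1484, 0.2508]
tcp_rot: [[-0.975, -0.222, 0.002], [-0.222, 0.975, 0.001], [-0.002, 0.0, -1.0]]
wrist_force: [0.5, 0.6, 16.8]
gripper_width: 0.0129
grasp_force: 65.5
```

```bash
python3 st.py
```

```text
14.9 [0.485 0.148 0.251] baryaw 12.83 F [ 0.499  0.568 16.788] M [-0.042  0.05   0.108] 0.012901454165417494 65.46649932861328
```

>>> servo_tool:
  motion: [0, 0, 0, 0, 0, 0.004, 1, 0, 0, 0, 0, 0, 0, 1]

```text
time_s: 15.15
tool_pos: [0.4853, 0.1484, 0.2508]
tcp_rot: [[-0.969, -0.246, 0.002], [-0.246, 0.969, 0.001], [-0.002, 0.0, -1.0]]
wrist_force: [0.7, 0.6, 17.1]
gripper_width: 0.0132
grasp_force: 65.5
```

```bash
python3 st.py
```

```text
15.15 [0.485 0.148 0.251] baryaw 14.26 F [ 0.673  0.618 17.068] M [-0.084  0.038  0.026] 0.013172273596402528 65.45844912528992
```

>>> servo_tool:
  motion: [0, 0, 0, 0, 0, 0.004, 1, 0, 0, 0, 0, 0, 0.004, 1, 0, 0, 0, 0, 0, 0.004, 1, 0, 0, 0, 0, 0, 0, 1]

```text
time_s: 15.65
tool_pos: [0.4853, 0.1484, 0.2508]
tcp_rot: [[-0.948, -0.319, 0.002], [-0.319, 0.948, 0.001], [-0.002, 0.0, -1.0]]
wrist_force: [0.5, -0.1, 17.8]
gripper_width: 0.0133
grasp_force: 65.5
```

```bash
python3 st.py
```

```text
15.65 [0.485 0.148 0.251] baryaw 18.58 F [ 0.483 -0.137 17.819] M [0.002 0.037 0.037] 0.013282585766112106 65.4550051689148
```

>>> servo_tool:
  motion: [0, 0, 0, 0, 0, 0.004, 1, 0, 0, 0, 0, 0, 0, 1]

```text
time_s: 15.9
tool_pos: [0.4853, 0.1484, 0.2508]
tcp_rot: [[-0.94, -0.342, 0.002], [-0.342, 0.94, 0.001], [-0.002, 0.0, -1.0]]
wrist_force: [-0.3, 0.3, 17.3]
gripper_width: 0.0127
grasp_force: 65.5
```

```bash
python3 st.py
```

```text
15.9 [0.485 0.148 0.251] baryaw 20.02 F [-0.331  0.268 17.281] M [-0.067  0.067  0.1  ] 0.012722924903961578 65.4531455039978
```

>>> servo_tool:
  motion: [0, 0, 0, 0, 0, 0.003, 1, 0, 0, 0, 0, 0, 0, 1]

```text
time_s: 16.15
tool_pos: [0.4853, 0.1484, 0.2508]
tcp_rot: [[-0.933, -0.36, 0.002], [-0.36, 0.933, 0.001], [-0.002, 0.0, -1.0]]
wrist_force: [-0.4, -0.2, 17.4]
gripper_width: 0.013
grasp_force: 65.4
```

```bash
python3 st.py
```

```text
16.15 [0.485 0.148 0.251] baryaw 21.09 F [-0.422 -0.185 17.379] M [-0.035 -0.001  0.019] 0.012967754198533082 65.4467225074768
```

>>> servo_tool:
  motion: [0, 0, 0.005, 0, 0, 0, 1, 0, 0, 0.008, 0, 0, 0, 1, 0, 0, 0.007, 0, 0, 0, 1, 0, 0, 0.002, 0, 0, 0, 1, 0, 0, 0, 0, 0, 0, 1]

```text
time_s: 16.77
tool_pos: [0.4848, 0.1484, 0.2588]
tcp_rot: [[-0.933, -0.36, 0.001], [-0.36, 0.933, 0.0], [-0.001, -0.0, -1.0]]
wrist_force: [5.3, 1.7, 2.4]
gripper_width: 0.0132
grasp_force: 63.2
```

>>> servo_tool:
  motion: [0, 0, 0.0025, 0, 0, 0, 1, 0, 0, 0, 0, 0, 0, 1]

```text
time_s: 17.02
tool_pos: [0.4848, 0.1483, 0.2598]
tcp_rot: [[-0.933, -0.36, 0.001], [-0.36, 0.933, 0.0], [-0.001, -0.0, -1.0]]
wrist_force: [4.7, 2.2, 2.4]
gripper_width: 0.0131
grasp_force: 63.1
```

```bash
python3 st.py
```

```text
17.025 [0.485 0.148 0.26 ] baryaw 21.08 F [4.736 2.248 2.353] M [ 0.488 -1.199 -0.062] 0.013144673624976847 63.129680156707764
```

The ears are rising through the gaps, so I'll continue the lift.

>>> servo_tool:
  motion: [0.0007, 0.0003, 0.0025, 0, 0, 0, 1, 0, 0, 0.004, 0, 0, 0, 1, 0, 0, 0, 0, 0, 0, 1]

```text
time_s: 17.4
tool_pos: [0.4849, 0.1484, 0.2624]
tcp_rot: [[-0.933, -0.36, 0.0], [-0.36, 0.933, -0.0], [-0.0, -0.0, -1.0]]
wrist_force: [3.7, 1.2, 4.1]
gripper_width: 0.0128
grasp_force: 63.2
```

>>> servo_tool:
  motion: [0, 0, 0.005, 0, 0, 0, 1, 0, 0, 0.005, 0, 0, 0, 1, 0, 0, 0, 0, 0, 0, 1]

```text
time_s: 17.77
tool_pos: [0.4846, 0.1485, 0.2662]
tcp_rot: [[-0.933, -0.36, -0.001], [-0.36, 0.933, -0.0], [0.001, 0.0, -1.0]]
wrist_force: [1.4, 2.1, -1.2]
gripper_width: 0.0128
grasp_force: 62.7
```

```bash
python3 st.py
```

```text
17.775 [0.485 0.148 0.266] baryaw 21.09 F [ 1.408  2.122 -1.173] M [ 0.73  -0.181 -0.064] 0.012780693906287166 62.69760489463806
```

>>> servo_tool:
  motion: [0, 0, 0.04, 0, 0, 0, 1, 0, 0, 0.07, 0, 0, 0, 1, 0, 0, 0.07, 0, 0, 0, 1, 0, -0.03, 0.03, 0, 0, 0, 1, 0.02, -0.08, 0, 0, 0, 0, 1, 0.023, -0.12, 0, 0, 0, 0, 1, 0.023, -0.12, 0, 0, 0, 0, 1, 0.023, -0.12, 0, 0, 0, 0, 1]

```text
time_s: 18.77
tool_pos: [0.5199, -0.0421, 0.3499]
tcp_rot: [[-0.933, -0.359, -0.001], [-0.359, 0.933, -0.0], [0.001, 0.0, -1.0]]
wrist_force: [0.8, 1.5, -0.8]
gripper_width: 0.013
grasp_force: 62.7
```

>>> servo_tool:
  motion: [0.023, -0.12, -0.03, 0, 0, 0, 1, 0.023, -0.12, -0.06, 0, 0, 0, 1, 0.005, -0.07, -0.1, 0, 0, 0, 1, 0, -0.02, -0.1, 0, 0, 0, 1, 0, 0, 0, 0, 0, 0, 1, 0, 0, 0, 0, 0, 0, 1]

```text
time_s: 19.52
tool_pos: [0.5411, -0.1716, 0.2355]
tcp_rot: [[-0.933, -0.36, 0.001], [-0.36, 0.933, -0.0], [-0.001, -0.0, -1.0]]
wrist_force: [0.3, 0.5, -1.1]
gripper_width: 0.0133
grasp_force: 62.5
```

```bash
python3 - <<'E'
from h import *
np.set_printoptions(precision=4,suppress=True)
w=save('wrist','w2'); save('top','t2')
for c in ('wrist','top'):
  for d in look_for('tray',c)[:2]: print(c,d)
E
python3 st.py
```

```text
wrist {'point': [0.5217, -0.1865, 0.0005], 'confidence': 0.74}
top {'point': [0.5512, -0.1075, 0.0069], 'confidence': 0.75}
19.725 [ 0.541 -0.171  0.236] baryaw 21.13 F [-0.782  0.038 -1.605] M [ 0.011  0.025 -0.015] 0.013476895495030465 62.53740906715393
```

View pics/w2.png

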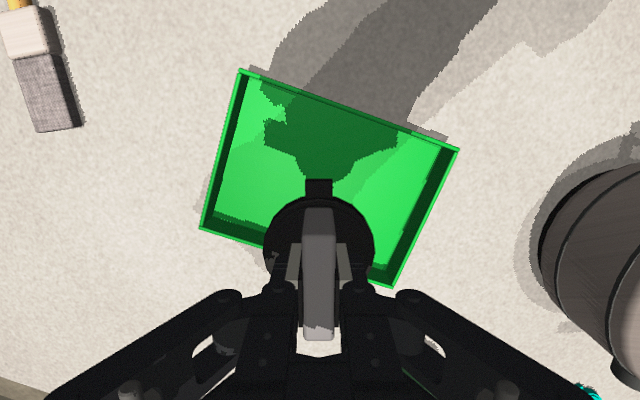

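The wrist picture shows the cap held upright in the fingers at (318,245) above the green tray, whose corners are at (240,70), (458,150), (203,228) and (393,287). I'm lowering it.

>>> servo_tool:
  motion: [0, 0, -0.08, 0, 0, 0, 1, 0, 0, -0.1, 0, 0, 0, 1, 0, 0, -0.09, 0, 0, 0, 1, 0, 0, -0.05, 0, 0, 0, 1, 0, 0, -0.02, 0, 0, 0, 1, 0, 0, 0, 0, 0, 0, 1]

```text
time_s: 20.48
tool_pos: [0.5412, -0.1717, 0.0988]
tcp_rot: [[-0.933, -0.36, 0.001], [-0.36, 0.933, -0.0], [-0.001, -0.0, -1.0]]
wrist_force: [-0.5, 0.1, -2.1]
gripper_width: 0.013
grasp_force: 62.7
```

>>> servo_tool:
  motion: [0, 0, -0.003, 0, 0, 0, 1, 0, 0, 0, 0, 0, 0, 1]

```text
time_s: 20.72
tool_pos: [0.5412, -0.1717, 0.0977]
tcp_rot: [[-0.933, -0.36, 0.001], [-0.36, 0.933, -0.0], [-0.001, -0.001, -1.0]]
wrist_force: [0.5, 0.1, -1.7]
gripper_width: 0.0129
grasp_force: 62.7
```

>>> servo_tool:
  motion: [0, 0, -0.003, 0, 0, 0, 1, 0, 0, 0, 0, 0, 0, 1]

```text
time_s: 20.98
tool_pos: [0.5409, -0.1716, 0.0959]
tcp_rot: [[-0.933, -0.36, 0.0], [-0.36, 0.933, -0.0], [-0.0, -0.0, -1.0]]
wrist_force: [-0.2, 0.4, -1.2]
gripper_width: 0.0135
grasp_force: 62.7
```

>>> servo_tool:
  motion: [0, 0, -0.003, 0, 0, 0, 1, 0, 0, 0, 0, 0, 0, 1]

```text
time_s: 21.22
tool_pos: [0.5408, -0.1716, 0.0945]
tcp_rot: [[-0.933, -0.36, -0.0], [-0.36, 0.933, -0.0], [0.0, 0.0, -1.0]]
wrist_force: [0.8, -0.2, 0.0]
gripper_width: 0.0132
grasp_force: 62.7
```

>>> servo_tool:
  motion: [0, 0, -0.003, 0, 0, 0, 1, 0, 0, 0, 0, 0, 0, 1]

```text
time_s: 21.48
tool_pos: [0.5408, -0.1716, 0.0933]
tcp_rot: [[-0.933, -0.36, -0.0], [-0.36, 0.933, -0.0], [0.0, 0.0, -1.0]]
wrist_force: [0.5, -0.2, -1.5]
gripper_width: 0.0128
grasp_force: 62.7
```

>>> servo_tool:
  motion: [0, 0, -0.002, 0, 0, 0, 1, 0, 0, 0, 0, 0, 0, 1]

```text
time_s: 21.72
tool_pos: [0.5409, -0.1717, 0.0928]
tcp_rot: [[-0.933, -0.36, 0.0], [-0.36, 0.933, 0.0], [-0.0, -0.0, -1.0]]
wrist_force: [-2.7, 1.4, 5.4]
gripper_width: 0.0131
grasp_force: 63.3
```

>>> servo_tool:
  motion: [0, 0, -0.002, 0, 0, 0, 1, 0, 0, 0, 0, 0, 0, 1]

```text
time_s: 21.98
tool_pos: [0.5409, -0.1716, 0.0928]
tcp_rot: [[-0.933, -0.36, 0.0], [-0.36, 0.933, 0.0], [-0.0, 0.0, -1.0]]
wrist_force: [-8.6, 3.7, 23.0]
gripper_width: 0.0133
grasp_force: 66.3
```

The cap is on the tray floor. I'll relieve the force, open the fingers gently and retreat.

>>> servo_tool:
  motion: [0, 0, 0.0025, 0, 0, 0, 1, 0, 0, 0, 0, 0, 0, 0.8, 0, 0, 0, 0, 0, 0, 0.6, 0, 0, 0, 0, 0, 0, 0.5, 0, 0, 0, 0, 0, 0, 0.45, 0, 0, 0, 0, 0, 0, 0.45]
  force: 20

```text
time_s: 22.72
tool_pos: [0.5408, -0.1717, 0.0928]
tcp_rot: [[-0.933, -0.36, 0.0], [-0.36, 0.933, -0.0], [0.0, -0.0, -1.0]]
wrist_force: [0.1, 0.1, -0.2]
gripper_width: 0.047
grasp_force: 0.0
```

>>> servo_tool:
  motion: [0, 0, 0.03, 0, 0, 0, 0.45, 0, 0, 0.06, 0, 0, 0, 0.45, 0, 0, 0.1, 0, 0, 0, 0.45, 0, 0, 0.1, 0, 0, 0, 0.45, -0.05, 0.05, 0.1, 0, 0, 0, 0.45, -0.05, 0.05, 0, 0, 0, 0, 0.45, 0, 0, 0, 0, 0, 0, 0.45]

```text
time_s: 23.6
tool_pos: [0.5002, -0.1305, 0.2501]
tcp_rot: [[-0.933, -0.361, 0.001], [-0.361, 0.933, 0.001], [-0.002, 0.0, -1.0]]
wrist_force: [0.5, 0.0, -0.2]
gripper_width: 0.0467
grasp_force: 0.0
```

```bash
python3 st.py
python3 - <<'E'
from h import *
save('wrist','w3'); b=save('side','s3')
for d in look_for('cap_grip','wrist')[:3]+look_for('cap_grip','side')[:4]: print(d)
E
```

```text
23.6 [ 0.5  -0.13  0.25] baryaw 21.16 F [ 0.496  0.01  -0.229] M [-0.014 -0.002 -0.093] 0.04666610857008668 0.0
{'point': [0.536, -0.1727, 0.0117], 'confidence': 0.79}
{'point': [0.5353, -0.1778, 0.0015], 'confidence': 0.24}
{'point': [0.3565, 0.3273, 0.0118], 'confidence': 0.64}
{'point': [0.5398, -0.1822, 0.0159], 'confidence': 0.57}
```

View pics/w3.png

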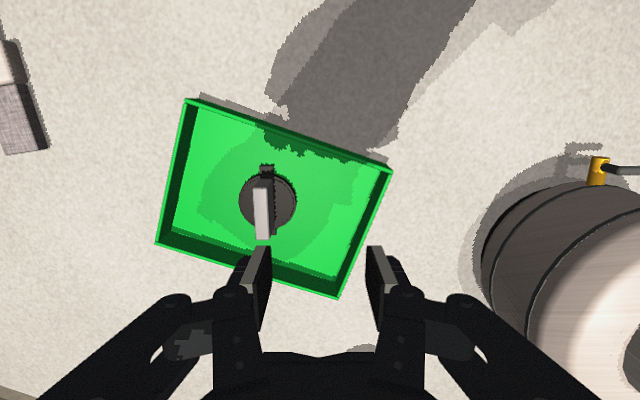

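The picture shows the cap upright and flat in the middle of the tray at (267,200), with the gripper clear of it.

```bash
python3 -c "
from bench import *
print(job_done())"
```

```text
the job is handed in; nothing more can be done
None
```

The cap was held unpressed at its first stop for over a second, then pressed (estimated 17–20 N) and turned into the gaps. I lifted it off and set it upright near the middle of the green tray, and handed the job in at about 24 s; no verdict came back, and I did not re-measure the bottle, jar and brush.

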